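Cure the retouch on a turning whirler

TASK

Take the curing torch out of its stand, set the whirler's platter coasting gently (either way round, never faster than one turn in four seconds), and keep the torch's lens straight over the orange retouch spot as it travels round, within 2 cm sideways and 1 to 5 cm above the plate, torch upright, for at least six seconds on end while the platter coasts freely with nothing touching it, no slower than one turn in eighteen seconds. Never touch the coated plate and leave the other things on the bench alone; when done, hang the torch back in its stand and let go (the platter may run down by itself).

Things in the scene. Friction and masses are not known exactly. Their poses are not given: they have to be found in the camera images.
- whirler: Plate whirler, fixed to the bench: green foot, 180 mm wide, carrying a round aluminium platter (280 mm diameter, 14 mm thick, top 70 mm above the bench) that turns freely about the vertical axis through this body's origin. Origin: centre of the foot's underside on the bench; z up.
- platter (a joint): Angle of the whirler's platter about the vertical, rad, growing counter-clockwise seen from above, without stops. Platter, plate and post turn together: nominal 1.9 kg, 0.017 kg m2. Bearing friction is low, nominal 0.0009 N m s/rad viscous plus 0.0003 N m dry: left alone it coasts on, slowing with a time constant of some 15 s.
- plate: Square sand-coloured coated printing plate with black line drawing, 180 x 180 x 6 mm, clamped centrally on the platter and turning with it; its top is 76 mm above the bench. The coat must not be touched. Origin: centre of its underside, on the turning axis; z up, x points to the red post, and -x to the orange spot.
- spot (a point): Centre of the orange retouch spot (26 mm across) on the plate's top face, 70 mm from the turning axis, straight across the axis from the post; 76 mm above the bench.
- post_top (a point): Top centre of the red upright push post, 22 mm diameter, 50 mm tall, fixed on the platter's top 118 mm from the turning axis; its top is 120 mm above the bench. Push it sideways, along the platter's rim, to set the platter turning.
- torch: Cordless curing torch, loose, round, 140 mm long, 0.18 kg. Origin: centre of the lens at its lower end; z up along it. From the lens: aluminium barrel 28 mm diameter up to 75 mm (first 14 mm taper from 16 mm), yellow collar 50 mm diameter from 75 to 81 mm, black grip 30 mm diameter from 81 to 140 mm. It starts hanging upright in the stand by its collar, lens 23 mm above the bench.
- stand_hole (a point): Centre of the mouth of the round 36 mm hole in the top plate of the blue torch stand (100 x 100 mm, top face 98 mm above the bench, plate 12 mm thick, open legs below). The stand is fixed to the bench; the torch's barrel hangs in the hole and its collar rests on the top face.
- stand: The blue torch stand, 100 x 100 x 98 mm, fixed. Origin: centre of its underside. It may stand left or right of the whirler.
- tin: Bystander: ink tin, 84 mm diameter, 70 mm tall, on the side of the whirler where the stand is not. Origin: centre of its underside.
- cup: Bystander: white porcelain cup, 70 mm across, 55 mm tall, beyond the whirler. Origin: centre of its underside.
- stone: Bystander: grey litho stone block, 160 x 220 x 55 mm, beyond the whirler. Origin: centre of its underside.
- brush: Bystander: small wooden-handled brush lying on the bench beyond the whirler. Origin on its underside.
Things that resemble listed ones, but are neither listed nor needed, are in the scene too. Leave any green, pink or white look-alike of the torch alone.

How it is judged:
By the outcome, as a careful person would: the job done as asked, in the order asked, and still so for the second after the job is handed in, with the robot touching nothing.
It also fails if it takes over 67 s, if anything falls off the work surface, if the arm or the gripper's body presses on something with over 40 N, if the wrist force passes 120 N, or if a joint passes its speed limit or range.

ROBOT

A 6-joint arm with a two-finger parallel gripper is mounted at the origin on the work surface. World frame = base frame: x ahead of the robot, y to its left, z up, the work surface at z = 0. Lengths are in mm, angles in rad, forces in N, time in s.
With the tool pointing down it reaches from about 275 to 1000 mm from the base axis. Payload 8.4 kg.
Tool frame: the origin (TCP) lies midway between the tips of the shut fingers; the grasp point (between the pads) lies robot.grip_point_offset behind it (robot.grip_point_offset is the distance from the TCP to the grasp point, in mm); z points along the fingers, y is the line along which they close (so a half turn about z gives the same grasp; the last joint's range is limited). The gripper opens to 85 mm and grips with 20 to 120 N. Pads are 22 mm wide; open, the fingers measure 114 mm over their backs; the gripper's body (76 mm by 85 mm) begins 54 mm behind the grasp point. The pads swing forward as they close: fully open they stand 13 mm farther back than shut.
Start: joints at [1.151, 0.353, 1.633, -0, 1.155, -0.002], TCP at [253.593, 571.243, 231.281] pointing down, gripper open.
Joint ranges: [-2.63, 2.63], [-0.92, 2.1], [0.06, 2.66], [-1.3, 4.44], [0, 2.69], [-3.02, 3.02]. Speed limits (rad/s): [2.22, 2.22, 2.79, 3.14, 3.14, 3.14].

INTERFACE

Orientations are given as a 3x3 rotation matrix whose columns are the frame's x, y, z axes.
In Python, from plant import robot, optics, job gives the robot as it stands.
- The arm moves only by the tool carry_out, never from a script. Its argument "motion" is a list that holds one entry, the list of rows, each a list of 7 numbers: the shift along the tool's x, y, z scaled (see below), then the turn, a rotation vector about the tool's x, y, z scaled (see below), then the opening, from -1 (shut) to 1 (fully open). In form: [[[tx, ty, tz, ax, ay, az, gripper], ...]]. A call has 1 to 10 rows; each row is the pose to reach, as a shift and turn from the pose commanded when the call began, along the tool's axes at that moment, turning the shorter way round; what a row does not reach only later rows make up. The controller multiplies each number of a shift by 0.25 m and each number of a turn by 180 degrees. A row lasts 1/12 s, in which the tool goes at most 41.7 mm and 7.16 degrees, less where a joint would pass 70% of its speed; a pose out of reach is approached as far as the arm can. A call with a number of a shift or a turn outside -1 to 1 is refused whole. A call with a gripper value outside its range is refused whole. The fingers move at their own pace and stop on an object; "newtons" is the grip in N (left out, the last holds). Time passes only in rows, so rows that repeat a pose let the fingers close. It gives the time, the measured TCP pose, the force, the opening and the grip force at its end, in the units of the state.
- robot.read_state(): the state, without advancing time (a new reading comes with each control period).
- optics.read_camera(name): name is "side" or "top" or "wrist"; returns a dict with "img" (480x640x3 uint8, red, green, blue), "mtx" (3x3 intrinsics, pixels), "R" (3x3) and "t" (3): a world point X has camera coordinates R X + t; the wrist camera has in their place "hand_eye" (4x4, takes a point from camera to tool coordinates, whose origin is the TCP and whose axes are the flange's). Camera axes: x right, y down, z forward; pixel columns grow to the right and rows downward; lengths in mm; the calibration is good to about 2 mm. The wrist camera is an equidistant fisheye: a pixel r from the principal point sees the ray r / f radians off the axis. A picture is of the moment at which its call begins: read the wrist's pose just before it. There is no depth.
- job.hand_in(): hands the job in; it is judged then, once.
The state is a dict: "time": time; "qpos": joint angles; "joint_velocities": joint speeds; "tau": joint torques, N m; "tool_pos": TCP position; "tcp_rot": TCP orientation; "ft_force": force on the tool from outside, world axes, zero at the start; "ft_torque": the same for the moment, N m; "finger_gap": finger opening in mm; "gripper_force": force on a finger pad.
Only numpy, scipy, OpenCV 4.12 (cv2) and the standard library are available. Lean on these libraries where they do the work, as an engineer would, in place of code of your own. Each camera call takes 0.05 s, during which the arm holds its last target. There are 200 camera calls.

## Working session

There is one attempt and no reset: what is moved stays moved. The work goes in short steps, Python scripts to look and compute and a tool call to move; the robot and the scene stay as the last step left them, time stands still between calls to the robot, and variables do not carry over. Pictures are saved under pics/ and viewed, at most 10 in all, crops included, and the job is handed in when it is done.

Besides the shell and the picture viewer there is one more tool, called as a command line: name --argument value ..., lists and objects as JSON in quotes. carry_out: Moves the arm, as the interface text tells. Its arguments: {"type":"object","properties":{"motion":{"type":"array"},"newtons":{"type":"number"}},"required":["motion"]}

```bash
mkdir -p pics; ls; python3 - <<'E'
from plant import robot, optics, job
import cv2,numpy as np
s=robot.read_state()
for k,v in s.items(): print(k,np.round(v,3).tolist())
print(robot.grip_point_offset)
for n in ["top","side","wrist"]:
    c=optics.read_camera(n); cv2.imwrite(f"pics/{n}0.png",c["img"][:,:,::-1])
    for k in c:
        if k!="img": print(n,k,np.round(c[k],3).tolist())
E
```

```text
pics
time 0.0
qpos [1.151, 0.354, 1.634, -0.0, 1.155, -0.002]
joint_velocities [-0.001, 0.001, 0.0, -0.0, 0.001, -0.001]
tau [0.001, -60.525, -34.207, 0.0, 0.009, 0.0]
tool_pos [253.397, 570.811, 230.557]
tcp_rot [[-0.914, 0.406, -0.001], [0.406, 0.914, -0.001], [-0.0, -0.001, -1.0]]
ft_force [0.21, 0.053, -0.467]
ft_torque [0.034, 0.035, -0.024]
gripper_force 0.0
finger_gap 85.168
18.700000000000003
top mtx [[512.509, 0.0, 319.506], [0.0, 512.509, 241.323], [0.0, 0.0, 1.0]]
top R [[0.028, -0.999, 0.016], [-0.991, -0.03, -0.133], [0.134, -0.012, -0.991]]
top t [-64.45, 546.649, 1282.638]
side mtx [[449.357, 0.0, 322.998], [0.0, 449.357, 235.164], [0.0, 0.0, 1.0]]
side R [[0.994, -0.11, -0.003], [-0.081, -0.707, -0.703], [0.075, 0.699, -0.711]]
side t [-553.067, 88.865, 982.213]
wrist mtx [[371.648, 0.0, 319.513], [0.0, 371.648, 247.218], [0.0, 0.0, 1.0]]
wrist hand_eye [[0.0, -0.965, -0.264, 66.091], [1.0, -0.0, 0.0, 0.209], [-0.0, -0.264, 0.965, -143.031], [0.0, 0.0, 0.0, 1.0]]
```

View pics/top0.png

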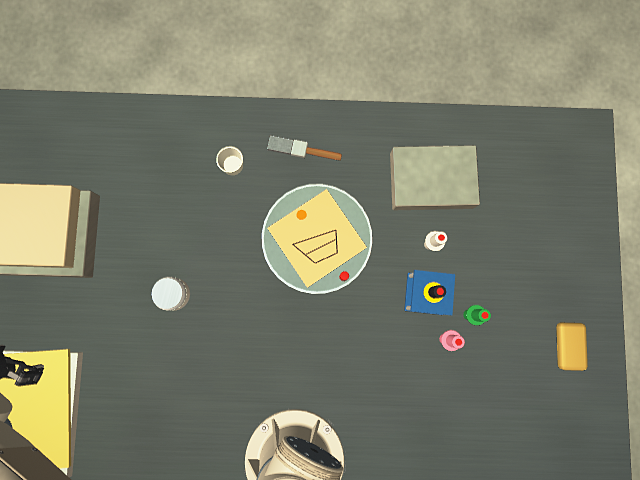

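View pics/side0.png

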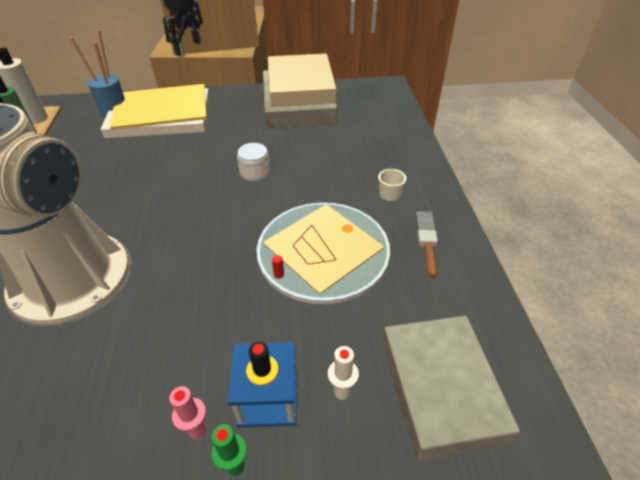

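The pictures show the platter, centred near (317,238) in the top view, with the spot at (301,215) and the post at (344,276). There are four torch-like things in the top view:
- black grip and yellow collar, in the blue stand at (435,292)
- white at (436,240)
- pink at (453,341)
- green at (478,315)

The black and yellow one in the blue stand fits the description. I'll confirm it in a crop.

```bash
cat > h.py <<'E'
import numpy as np,cv2
from plant import robot,optics,job
def ray(c,u,v,z):
    d=np.linalg.inv(c["mtx"])@[u,v,1]; R=np.array(c["R"]); C=-R.T@np.array(c["t"]); d=R.T@d
    return C+d*(z-C[2])/d[2]
def proj(c,X):
    p=c["mtx"]@(np.array(c["R"])@np.array(X)+c["t"]); return p[:2]/p[2]
def blob(img,lo,hi,box):
    h=cv2.cvtColor(img,cv2.COLOR_RGB2HSV); m=cv2.inRange(h,np.array(lo),np.array(hi))
    x0,y0,x1,y1=box; k=np.zeros_like(m); k[y0:y1,x0:x1]=m[y0:y1,x0:x1]
    M=cv2.moments(k,True); return (M["m10"]/M["m00"],M["m01"]/M["m00"],M["m00"]) if M["m00"] else None
E
python3 - <<'E'
from h import *
c=optics.read_camera("top"); s=optics.read_camera("side")
a=cv2.resize(c["img"][180:360,255:495],None,fx=3.3,fy=3.3,interpolation=cv2.INTER_CUBIC)
cv2.imwrite("pics/crop1.png",a[:,:,::-1])
b=cv2.resize(s["img"][320:480,160:370],None,fx=3.5,fy=3.5,interpolation=cv2.INTER_CUBIC)
cv2.imwrite("pics/crop2.png",b[:,:,::-1])
o=blob(c["img"],(8,180,150),(18,255,255),(260,180,375,295)); r=blob(c["img"],(0,180,100),(5,255,255),(320,255,375,295))
t=blob(c["img"],(0,180,100),(5,255,255),(425,280,450,305))
y=blob(c["img"],(25,180,100),(34,255,255),(415,275,455,310))
so=blob(s["img"],(8,180,150),(18,255,255),(330,210,365,245)); st=blob(s["img"],(0,180,100),(5,255,255),(245,340,275,365))
print(o,r,t,y,so,st)
print("spot",ray(c,*o[:2],76),ray(s,*so[:2],76)); print("torchtop",ray(c,*t[:2],163),ray(s,*st[:2],163)); print("post~",ray(c,*r[:2],115))
print("collar",ray(c,*y[:2],104))
for n,p,z in [("white",(441,238),140),("pink",(459,342),140),("green",(485,315),140)]: print(n,ray(c,*p,z))
for n,p,z in [("white",(344,355),140),("pink",(180,396),140),("green",(223,435),140)]: print(n,ray(s,*p,z))
for n,p in [("white",(435,241)),("pink",(452,341)),("green",(478,315))]: print(n,"collar?",ray(c,*p,80))
# platter ellipse: bright rim
h=cv2.cvtColor(c["img"],cv2.COLOR_RGB2GRAY); 
for cx,cy in [(317,238.5)]: print("platter",ray(c,cx,cy,70))
E
```

```text
(301.15584415584414, 214.44155844155844, 77.0) (343.8125, 275.671875, 64.0) (439.8095238095238, 291.07142857142856, 42.0) (430.2835820895522, 292.55223880597015, 134.0) (347.0217391304348, 228.19565217391303, 46.0) (257.82474226804123, 348.9587628865979, 97.0)
spot [ 6.09839092e+02 -1.19674734e-01  7.60000000e+01] [609.3947325    1.91401397  76.        ]
torchtop [ 423.90075743 -327.62502917  163.        ] [ 423.01410486 -325.12507734  163.        ]
post~ [ 456.30343775 -108.3517454   115.        ]
collar [ 422.27747793 -319.21564283  104.        ]
white [ 551.06862487 -336.66963504  140.        ]
pink [ 308.37067764 -377.64904951  140.        ]
green [ 372.14417171 -439.26297986  140.        ]
white [ 551.96620263 -336.56614246  140.        ]
pink [ 309.15447247 -374.93363795  140.        ]
green [ 372.89518177 -437.0098526   140.        ]
white collar? [ 551.96684759 -336.73167358   80.        ]
pink collar? [ 307.15288352 -377.72576573   80.        ]
green collar? [ 371.68664674 -442.24371274   80.        ]
platter [550.80946283 -41.73280821  70.        ]
```

View pics/crop1.png

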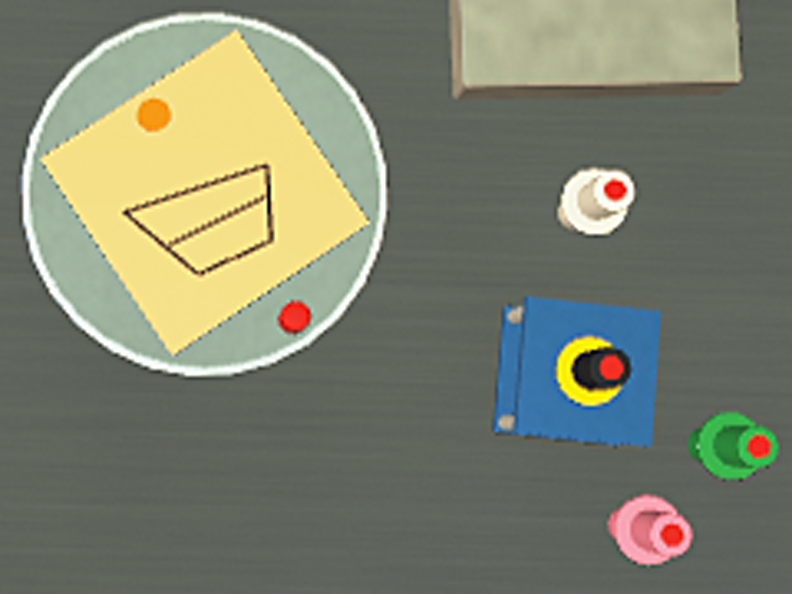

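View pics/crop2.png

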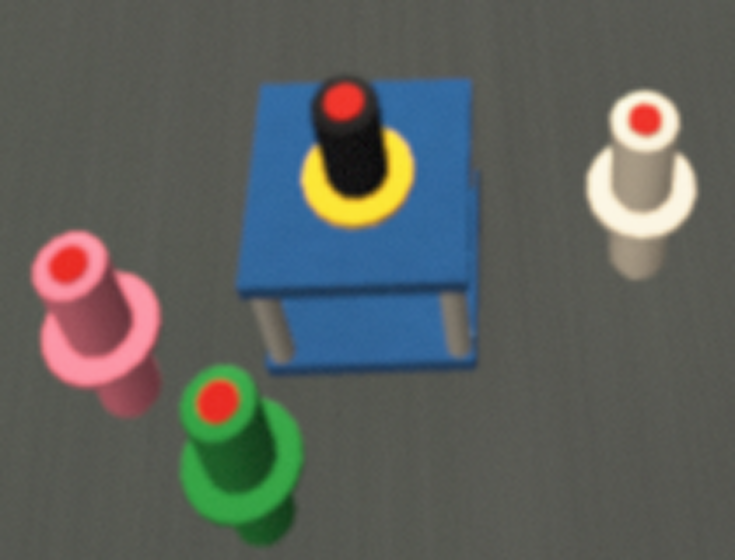

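The crops confirm it: the black grip, yellow collar torch hangs in the blue stand at about (423.5,-326.4). The look-alikes are all at least 120 mm from it. The spot-to-post distance measures 188 mm as specified, so the axis is at about (552,-40) and the post is at -144.5°. I'm moving to above the torch and turning the tool so that its y is world x and its x is world y.

carry_out --motion '[[[-0.07,-0.1,0,0,0,0.037,1],[-0.14,-0.2,0,0,0,0.074,1],[-0.21,-0.3,0,0,0,0.11,1],[-0.28,-0.4,0,0,0,0.147,1],[-0.35,-0.5,0,0,0,0.184,1],[-0.42,-0.6,0,0,0,0.22,1],[-0.49,-0.7,0,0,0,0.257,1],[-0.56,-0.8,0,0,0,0.294,1],[-0.63,-0.9,0,0,0,0.33,1],[-0.692,-1,0,0,0,0.367,1]]]'

```text
time: 1.08
tool_pos: [310.4, 271.1, 231.4]
tcp_rot: [[0.005, 1.0, 0.0], [1.0, -0.005, 0.0], [0.0, 0.0, -1.0]]
ft_force: [-0.1, 0.0, 0.2]
finger_gap: 85.6
gripper_force: 0.0
```

carry_out --motion '[[[-1,0.2,0,0,0,0,1],[-1,0.2,0,0,0,0,1],[-1,0.2,0,0,0,0,1],[-1,0.2,0,0,0,0,1],[-1,0.2,0,0,0,0,1],[-1,0.2,0,0,0,0,1],[-1,0.2,0,0,0,0,1]]]'

```text
time: 1.67
tool_pos: [361.0, 17.1, 231.6]
tcp_rot: [[0.005, 1.0, 0.001], [1.0, -0.005, -0.002], [-0.002, 0.001, -1.0]]
ft_force: [0.1, 0.9, -0.1]
finger_gap: 85.4
gripper_force: 0.0
```

carry_out --motion '[[[-1,0.2,0,0,0,0,1],[-1,0.2,0,0,0,0,1],[-1,0.2,0,0,0,0,1],[-1,0.2,0,0,0,0,1],[-1,0.2,0,0,0,0,1],[-1,0.2,0,0,0,0,1],[-1,0.2,0,0,0,0,1]]]'

```text
time: 2.25
tool_pos: [411.8, -233.0, 231.7]
tcp_rot: [[0.003, 1.0, 0.002], [1.0, -0.003, -0.003], [-0.003, 0.002, -1.0]]
ft_force: [-0.8, 2.1, 0.3]
finger_gap: 85.5
gripper_force: 0.0
```

carry_out --motion '[[[-0.15,0.02,0,0,0,0,1],[-0.27,0.04,0,0,0,0,1],[-0.35,0.053,0,0,0,0,1],[-0.386,0.053,0,0,0,0,1],[-0.386,0.053,0,0,0,0,1],[-0.386,0.053,0,0,0,0,1]]]'

```text
time: 2.75
tool_pos: [423.2, -323.1, 230.9]
tcp_rot: [[0.001, 1.0, -0.001], [1.0, -0.001, 0.001], [0.001, -0.001, -1.0]]
ft_force: [-0.2, 0.3, 0.1]
finger_gap: 85.6
gripper_force: 0.0
```

```bash
cat >> h.py <<'E'
def wray(c,s,u,v,z):
    K=c["mtx"]; a=(u-K[0,2])/K[0,0]; b=(v-K[1,2])/K[1,1]; th=np.hypot(a,b)
    d=np.array([np.sin(th)*a/th,np.sin(th)*b/th,np.cos(th)]); H=np.array(c["hand_eye"])
    R=np.array(s["tcp_rot"]); C=R@H[:3,3]+s["tool_pos"]; d=R@H[:3,:3]@d
    return C+d*(z-C[2])/d[2]
E
python3 - <<'E'
from h import *
s=robot.read_state(); c=optics.read_camera("wrist"); i=c["img"]
cv2.imwrite("pics/w1.png",i[:,:,::-1])
h=cv2.cvtColor(i,cv2.COLOR_RGB2HSV); 
for nm,lo,hi,z in [("red",(0,180,90),(5,255,255),163),("yel",(25,180,90),(34,255,255),104)]:
    n,l,st,ce=cv2.connectedComponentsWithStats(cv2.inRange(h,np.array(lo),np.array(hi)))
    for k in range(1,n):
        if st[k,4]>60: print(nm,ce[k].round(1),st[k,4],wray(c,s,*ce[k],z).round(1))
print(np.round(s["tool_pos"],1),s["time"])
E
```

```text
[ 423.2 -323.1  230.9] 2.75
```

View pics/w1.png

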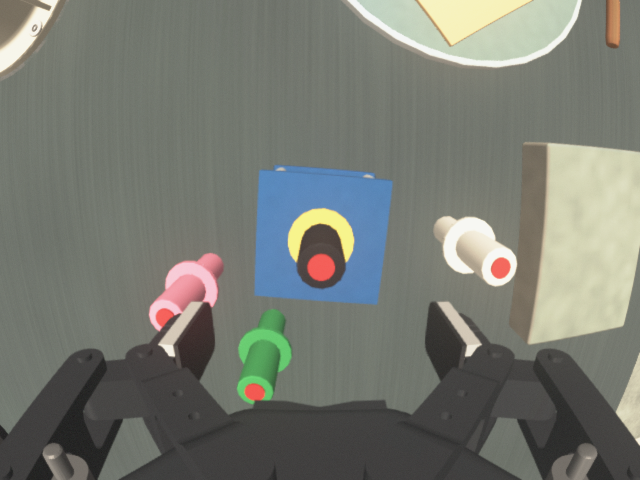

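The wrist view shows the torch cap centred at (321,267) between the fingers, with the look-alikes clear of them.

```bash
python3 - <<'E'
from h import *
s=robot.read_state(); c=optics.read_camera("wrist")
print(wray(c,s,321.5,267,163), wray(c,s,319.5,240,104), wray(c,s,500.5,268,163), s["tool_pos"])
E
```

```text
[ 424.96342756 -325.77641611  163.        ] [ 423.76016093 -323.94303015  104.        ] [ 541.68950701 -327.52075016  163.        ] [ 423.14946739 -322.59984951  231.00114777]
```

carry_out --motion '[[[-0.012,0.004,0.07,0,0,0,1],[-0.012,0.004,0.15,0,0,0,1],[-0.012,0.004,0.23,0,0,0,1],[-0.012,0.004,0.31,0,0,0,1],[-0.012,0.004,0.38,0,0,0,1],[-0.012,0.004,0.43,0,0,0,1],[-0.012,0.004,0.458,0,0,0,1],[-0.012,0.004,0.458,0,0,0,-0.6],[-0.012,0.004,0.458,0,0,0,-1],[-0.012,0.004,0.458,0,0,0,-1]]]' --newtons 50

```text
time: 3.68
tool_pos: [425.1, -327.0, 117.8]
tcp_rot: [[-0.0, 1.0, 0.001], [1.0, 0.0, -0.001], [-0.001, 0.001, -1.0]]
ft_force: [-0.6, 0.4, 0.3]
finger_gap: 51.6
gripper_force: 0.0
```

carry_out --motion '[[[0,0,0,0,0,0,-1],[0,0,0,0,0,0,-1],[0,0,0,0,0,0,-1],[0,0,0,0,0,0,-1],[0,0,0,0,0,0,-1]]]'

```text
time: 4.1
tool_pos: [425.0, -327.3, 117.8]
tcp_rot: [[0.0, 1.0, 0.001], [1.0, -0.0, -0.001], [-0.001, 0.001, -1.0]]
ft_force: [-1.4, 1.4, 6.1]
finger_gap: 28.9
gripper_force: 48.9
```

carry_out --motion '[[[0,0,-0.03,0,0,0,-1],[0,0,-0.08,0,0,0,-1],[0,0,-0.15,0,0,0,-1],[0,0,-0.23,0,0,0,-1],[0,0,-0.3,0,0,0,-1],[0,0,-0.36,0,0,0,-1],[0,0,-0.4,0,0,0,-1],[0,0,-0.42,0,0,0,-1],[0,0,-0.42,0,0,0,-1]]]'

```text
time: 4.85
tool_pos: [424.9, -327.3, 222.9]
tcp_rot: [[0.0, 1.0, 0.001], [1.0, -0.0, -0.001], [-0.001, 0.001, -1.0]]
ft_force: [0.4, 0.8, -1.5]
finger_gap: 29.0
gripper_force: 49.4
```

```bash
python3 - <<'E'
from h import *
s=robot.read_state(); c=optics.read_camera("side"); t=optics.read_camera("top")
a=cv2.resize(c["img"][220:440,130:400],None,fx=2.9,fy=2.7,interpolation=cv2.INTER_CUBIC)
cv2.imwrite("pics/c3.png",a[:,:,::-1])
print(s["tool_pos"],s["ft_force"])
x,y,z=s["tool_pos"]; print("lens exp px",proj(c,[x,y,z-94.8]),"collar bottom",proj(c,[x,y,z-19.8]))
# refine post with both cameras
for cc,b in ((t,(320,255,375,295)),(c,(265,250,290,285))):
    r=blob(cc["img"],(0,150,60),(6,255,255),b); print(r, ray(cc,*r[:2],105))
E
```

```text
[ 424.89578943 -327.27254622  222.87368015] [ 0.41361977  0.77196979 -1.51025609]
lens exp px [261.4666447  361.88121223] collar bottom [256.17348441 335.47177473]
(343.8358208955224, 275.6119402985075, 67.0) [ 457.1377907  -109.02172167  105.        ]
(277.3840579710145, 263.1304347826087, 138.0) [ 456.37007926 -107.19356857  105.        ]
```

View pics/c3.png

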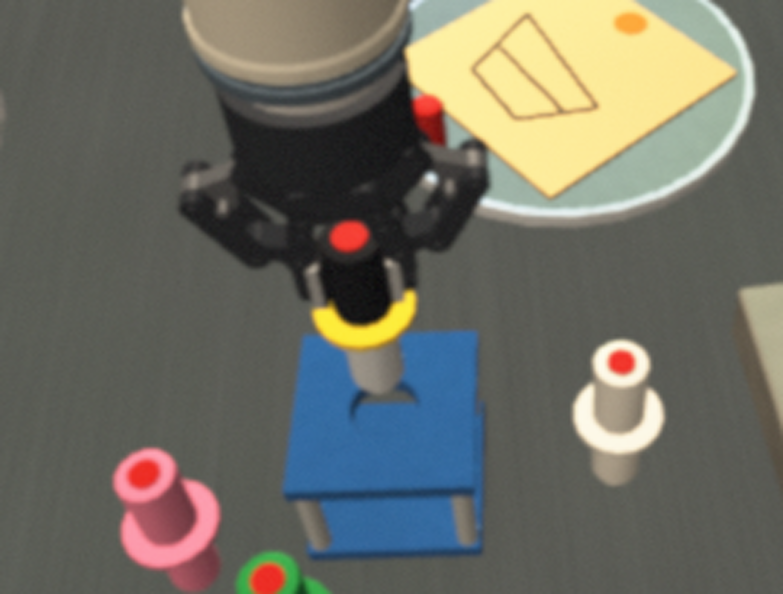

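The torch is held upright, with the lens where expected at about (260,365) in the side image. Next I move it to the starting side of the post, for a clockwise push.

carry_out --motion '[[[0.04,0.012,0,0,0,0,-1],[0.13,0.04,0,0,0,0,-1],[0.25,0.08,0,0,0,0,-1],[0.38,0.12,0,0,0,0,-1],[0.51,0.16,0.03,0,0,0,-1],[0.62,0.195,0.06,0,0,0,-1],[0.7,0.22,0.09,0,0,0,-1],[0.75,0.235,0.115,0,0,0,-1],[0.764,0.24,0.124,0,0,0,-1],[0.764,0.24,0.124,0,0,0,-1]]]'

```text
time: 5.78
tool_pos: [483.9, -134.6, 189.6]
tcp_rot: [[-0.002, 1.0, -0.002], [1.0, 0.002, 0.001], [0.001, -0.002, -1.0]]
ft_force: [-0.3, 0.2, -1.1]
finger_gap: 28.9
gripper_force: 49.5
```

```bash
python3 - <<'E'
from h import *
s=robot.read_state(); print(s["tool_pos"].round(1) if hasattr(s["tool_pos"],'round') else s["tool_pos"])
ax=np.array([552.6,-39.7]); P0=np.array(s["tool_pos"][:2])
w=[.25]*6+list(np.linspace(.3,1.1,10))+[1.1]*4
th=np.arctan2(*(P0-ax)[::-1]); print(np.degrees(th),np.hypot(*(P0-ax)))
ref=P0
for i,x in enumerate(w):
    th-=x/12; p=ax+118*np.array([np.cos(th),np.sin(th)]); d=(p-ref)/250
    print([round(d[1],3),round(d[0],3)], round(np.degrees(th)))
    if i==9: ref=p; print()
E
```

```text
[ 483.9 -134.6  189.6]
-125.88638083664775 117.13399976257104
[np.float64(0.003), np.float64(-0.01)] -127
[np.float64(0.009), np.float64(-0.018)] -128
[np.float64(0.015), np.float64(-0.025)] -129
[np.float64(0.022), np.float64(-0.033)] -131
[np.float64(0.028), np.float64(-0.04)] -132
[np.float64(0.035), np.float64(-0.048)] -133
[np.float64(0.043), np.float64(-0.056)] -134
[np.float64(0.054), np.float64(-0.067)] -136
[np.float64(0.068), np.float64(-0.08)] -139
[np.float64(0.085), np.float64(-0.094)] -141

[np.float64(0.021), np.float64(-0.016)] -144
[np.float64(0.045), np.float64(-0.032)] -148
[np.float64(0.073), np.float64(-0.048)] -152
[np.float64(0.106), np.float64(-0.064)] -156
[np.float64(0.143), np.float64(-0.078)] -161
[np.float64(0.185), np.float64(-0.09)] -166
[np.float64(0.227), np.float64(-0.099)] -172
[np.float64(0.27), np.float64(-0.103)] -177
[np.float64(0.313), np.float64(-0.103)] -182
[np.float64(0.356), np.float64(-0.099)] -187
```

carry_out --motion '[[[0.003,-0.01,0,0,0,0,-1],[0.009,-0.018,0,0,0,0,-1],[0.015,-0.025,0,0,0,0,-1],[0.022,-0.033,0,0,0,0,-1],[0.028,-0.04,0,0,0,0,-1],[0.035,-0.048,0,0,0,0,-1],[0.043,-0.056,0,0,0,0,-1],[0.054,-0.067,0,0,0,0,-1],[0.068,-0.08,0,0,0,0,-1],[0.085,-0.094,0,0,0,0,-1]]]'

```text
time: 6.62
tool_pos: [460.7, -114.4, 190.8]
tcp_rot: [[0.0, 1.0, -0.0], [1.0, -0.0, -0.0], [-0.0, -0.0, -1.0]]
ft_force: [-0.5, 0.1, -2.1]
finger_gap: 29.1
gripper_force: 49.4
```

carry_out --motion '[[[0.021,-0.016,0,0,0,0,-1],[0.045,-0.032,0,0,0,0,-1],[0.073,-0.048,0,0,0,0,-1],[0.106,-0.064,0,0,0,0,-1],[0.143,-0.078,0,0,0,0,-1],[0.185,-0.09,0,0,0,0,-1],[0.227,-0.099,0,0,0,0,-1],[0.27,-0.103,0,0,0,0,-1],[0.313,-0.103,0,0,0,0,-1],[0.356,-0.099,0,0,0,0,-1]]]'

```text
time: 7.45
tool_pos: [436.2, -24.4, 190.8]
tcp_rot: [[-0.0, 1.0, 0.0], [1.0, 0.0, 0.0], [0.0, 0.0, -1.0]]
ft_force: [-0.2, -0.5, -1.6]
finger_gap: 28.6
gripper_force: 49.4
```

carry_out --motion '[[[0.024,0.008,0,0,0,0,-1],[0.024,0.032,0,0,0,0,-1],[0,0.088,0,0,0,0,-1],[-0.052,0.176,0,0,0,0,-1],[-0.12,0.272,0,0,0,0,-1],[-0.188,0.368,0,0,0,0,-1],[-0.248,0.456,0,0,0,0,-1],[-0.292,0.528,0,0,0,0,-1],[-0.316,0.56,0,0,0,0,-1],[-0.32,0.568,0,0,0,0,-1]]]'

```text
time: 8.28
tool_pos: [579.8, -106.9, 190.3]
tcp_rot: [[0.001, 1.0, 0.0], [1.0, -0.001, -0.0], [-0.0, 0.0, -1.0]]
ft_force: [-0.7, 0.3, -1.4]
finger_gap: 29.1
gripper_force: 49.6
```

```bash
cat >> h.py <<'E'
AX=np.array([552.6,-39.7])
def comps(i,z,c,s,f,tag):
    h=cv2.cvtColor(i,cv2.COLOR_RGB2HSV)
    for nm,m,zz in [("red",cv2.inRange(h,(0,150,60),(6,255,255)),105),("org",cv2.inRange(h,(8,180,120),(20,255,255)),76)]:
        n,l,st,ce=cv2.connectedComponentsWithStats(m)
        for k in range(1,n):
            if st[k,4]>25:
                p=f(ce[k],zz); d=p[:2]-AX; r=np.hypot(*d)
                if r<150: print(tag,nm,ce[k].round(1),st[k,4],p[:2].round(1),"r %.1f ang %.1f"%(r,np.degrees(np.arctan2(d[1],d[0]))))
def look(names=("wrist","top","side"),save=None):
    for n in names:
        s=robot.read_state(); c=optics.read_camera(n); i=c["img"]
        if save: cv2.imwrite(f"pics/{save}_{n}.png",i[:,:,::-1])
        print(n,"t",s["time"],"tcp",np.round(s["tool_pos"],1))
        f=(lambda p,z:wray(c,s,p[0],p[1],z)) if n=="wrist" else (lambda p,z:ray(c,p[0],p[1],z))
        comps(i,0,c,s,f,n)
E
python3 -c "
from h import *
look(save='t1')"
```

```text
wrist t 8.2833 tcp [ 579.8 -106.9  190.3]
top t 8.3333 tcp [ 578.8 -106.2  190.2]
top red [269.4 245.4] 77 [525.5  73.9] r 116.8 ang 103.4
side t 8.3833 tcp [ 577.9 -105.6  190.2]
side red [307.1 204.1] 89 [528.1  57.5] r 100.2 ang 104.1
side red [341.  206.1] 67 [601.2  42.5] r 95.4 ang 59.4
side org [332.9 268.2] 67 [ 564.7 -107.5] r 68.9 ang -79.9
```

```bash
cat >> h.py <<'E'
def plan(phi,w,t0,tnow,cmd,n=20,k=.053,c=.018,blend=0,off=(0,0)):
    cmd=np.array(cmd,float); a=np.radians(phi); w=float(w); t=t0; dt=1/600
    def adv(a,w,T):
        m=max(1,int(round(T*600)))
        for _ in range(m): a+=w*T/m; w-=np.sign(w)*(k*abs(w)+c)*T/m
        return a,w
    if tnow>t0: a,w=adv(a,w,tnow-t0)
    st=cmd.copy(); rows=[]
    for i in range(n):
        a,w=adv(a,w,1/12); p=AX+70*np.array([np.cos(a),np.sin(a)])+off
        if i<blend: f=(i+1)/blend; f=f*f*(3-2*f); p=st*(1-f)+p*f
        d=np.round((p-cmd)/250,3); rows.append([float(d[1]),float(d[0])])
        if i%10==9:
            print([r+[0,0,0,0,-1] for r in rows]); rows=[]; cmd=cmd+d*250; print("cmd",cmd.round(1),"phi %.1f w %.3f t %.3f"%(np.degrees(a),w,tnow+(i+1)/12))
E
python3 -c "
from h import *
s=robot.read_state();print(s['time'],s['tool_pos'])
plan(-79.7,-1.1,8.383,s['time'],(577.7,-105.4),blend=4)"
```

```text
8.4333 [ 577.37880334 -105.28256962  190.35860931]
[[-0.003, -0.014, 0, 0, 0, 0, -1], [-0.008, -0.058, 0, 0, 0, 0, -1], [-0.012, -0.119, 0, 0, 0, 0, -1], [-0.009, -0.166, 0, 0, 0, 0, -1], [-0.002, -0.19, 0, 0, 0, 0, -1], [0.006, -0.213, 0, 0, 0, 0, -1], [0.017, -0.235, 0, 0, 0, 0, -1], [0.03, -0.256, 0, 0, 0, 0, -1], [0.044, -0.276, 0, 0, 0, 0, -1], [0.06, -0.294, 0, 0, 0, 0, -1]]
cmd [504.2 -90.4] phi -133.7 w -1.034 t 9.267
[[0.018, -0.017, 0, 0, 0, 0, -1], [0.036, -0.032, 0, 0, 0, 0, -1], [0.056, -0.045, 0, 0, 0, 0, -1], [0.077, -0.056, 0, 0, 0, 0, -1], [0.098, -0.066, 0, 0, 0, 0, -1], [0.12, -0.074, 0, 0, 0, 0, -1], [0.143, -0.08, 0, 0, 0, 0, -1], [0.165, -0.084, 0, 0, 0, 0, -1], [0.188, -0.086, 0, 0, 0, 0, -1], [0.211, -0.086, 0, 0, 0, 0, -1]]
cmd [482.7 -37.7] phi -181.7 w -0.975 t 10.100
```

carry_out --motion '[[[-0.003,-0.014,0,0,0,0,-1],[-0.008,-0.058,0,0,0,0,-1],[-0.012,-0.119,0,0,0,0,-1],[-0.009,-0.166,0,0,0,0,-1],[-0.002,-0.19,0,0,0,0,-1],[0.006,-0.213,0,0,0,0,-1],[0.017,-0.235,0,0,0,0,-1],[0.03,-0.256,0,0,0,0,-1],[0.044,-0.276,0,0,0,0,-1],[0.06,-0.294,0,0,0,0,-1]]]'

```text
time: 9.27
tool_pos: [504.5, -90.3, 190.8]
tcp_rot: [[-0.0, 1.0, 0.0], [1.0, 0.0, 0.0], [0.0, 0.0, -1.0]]
ft_force: [0.3, -0.3, -0.7]
finger_gap: 29.0
gripper_force: 49.6
```

```bash
sed -i 's/cv2.inRange(h,(0,150,60),(6,255,255)),105/cv2.inRange(h,(0,150,60),(6,255,255))|cv2.inRange(h,(172,150,60),(180,255,255)),105/' h.py
python3 -c "
from h import *
look(save='t2')
s=robot.read_state();print(s['time'],s['tool_pos'])"
```

```text
wrist t 9.2667 tcp [504.5 -90.3 190.8]
wrist red [512.4  47.4] 933 [634.4  52.6] r 123.3 ang 48.4
wrist red [319.6 368.5] 1950 [ 505.2 -177.8] r 146.0 ang -108.9
top t 9.3167 tcp [503.5 -89.6 190.6]
top red [283.5 202.1] 81 [634.   43.5] r 116.5 ang 45.6
side t 9.3667 tcp [504.1 -90.  190.7]
side red [357.8 207. ] 171 [637.2  35.4] r 113.1 ang 41.6
side red [298.1 203.2] 59 [508.6  62.9] r 111.7 ang 113.2
side org [300.4 263.3] 52 [501.2 -87.4] r 70.1 ang -137.2
9.4167 [504.69284604 -90.30888606 190.80349868]
```

View pics/t2_wrist.png

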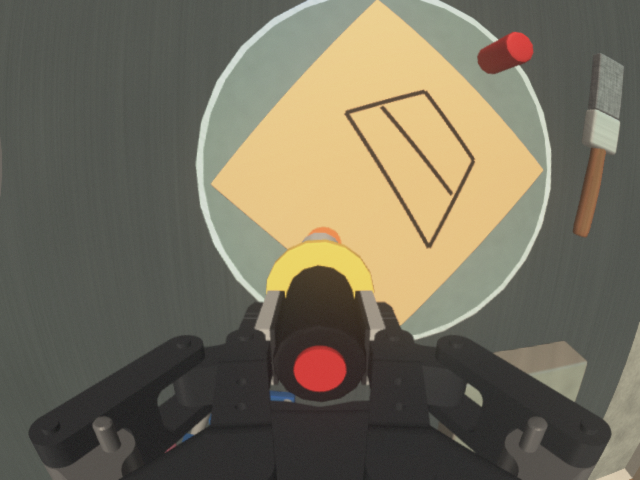

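The wrist view shows the torch directly over the spot: orange rim at (323,235) just behind the lens, post at (505,52). I continue with the measured angle, about 2° behind prediction, and use ω ≈ 0.99.

```bash
python3 -c "
from h import *
s=robot.read_state()
plan(-137.3,-.99,9.367,s['time'],(504.2,-90.4))"
```

```text
[[0.041, -0.035, 0, 0, 0, 0, -1], [0.061, -0.048, 0, 0, 0, 0, -1], [0.081, -0.058, 0, 0, 0, 0, -1], [0.101, -0.067, 0, 0, 0, 0, -1], [0.122, -0.075, 0, 0, 0, 0, -1], [0.144, -0.08, 0, 0, 0, 0, -1], [0.166, -0.084, 0, 0, 0, 0, -1], [0.188, -0.086, 0, 0, 0, 0, -1], [0.21, -0.086, 0, 0, 0, 0, -1], [0.231, -0.085, 0, 0, 0, 0, -1]]
cmd [483.  -32.7] phi -185.8 w -0.929 t 10.250
[[0.022, 0.003, 0, 0, 0, 0, -1], [0.043, 0.008, 0, 0, 0, 0, -1], [0.063, 0.014, 0, 0, 0, 0, -1], [0.083, 0.022, 0, 0, 0, 0, -1], [0.102, 0.031, 0, 0, 0, 0, -1], [0.12, 0.041, 0, 0, 0, 0, -1], [0.137, 0.053, 0, 0, 0, 0, -1], [0.154, 0.066, 0, 0, 0, 0, -1], [0.169, 0.08, 0, 0, 0, 0, -1], [0.183, 0.095, 0, 0, 0, 0, -1]]
cmd [506.7  13.1] phi -228.9 w -0.874 t 11.083
```

carry_out --motion '[[[0.041,-0.035,0,0,0,0,-1],[0.061,-0.048,0,0,0,0,-1],[0.081,-0.058,0,0,0,0,-1],[0.101,-0.067,0,0,0,0,-1],[0.122,-0.075,0,0,0,0,-1],[0.144,-0.08,0,0,0,0,-1],[0.166,-0.084,0,0,0,0,-1],[0.188,-0.086,0,0,0,0,-1],[0.21,-0.086,0,0,0,0,-1],[0.231,-0.085,0,0,0,0,-1]]]'

```text
time: 10.25
tool_pos: [483.6, -32.3, 190.8]
tcp_rot: [[-0.0, 1.0, 0.0], [1.0, 0.0, 0.0], [0.0, 0.0, -1.0]]
ft_force: [0.4, -0.5, -1.3]
finger_gap: 29.3
gripper_force: 49.7
```

```bash
python3 -c "
from h import *
look(('wrist','side'))
s=robot.read_state();print(s['time'],s['tool_pos'])"
```

```text
wrist t 10.25 tcp [483.6 -32.3 190.8]
wrist red [561.1 269.7] 1145 [668.6 -46. ] r 116.2 ang -3.1
wrist red [319.5 368.5] 1953 [ 484.3 -119.9] r 105.3 ang -130.4
side t 10.3 tcp [483.7 -31.7 190.8]
side red [380.3 236.9] 178 [667.7 -60.1] r 116.9 ang -10.1
side org [289.4 243.5] 45 [482.4 -29.8] r 70.9 ang 172.0
10.35 [483.67973105 -32.22140453 190.80766129]
```

```bash
python3 -c "
from h import *
s=robot.read_state()
plan(-187.8,-.915,10.3,s['time'],(483,-32.7))"
```

```text
[[0.043, 0.008, 0, 0, 0, 0, -1], [0.063, 0.014, 0, 0, 0, 0, -1], [0.083, 0.021, 0, 0, 0, 0, -1], [0.102, 0.03, 0, 0, 0, 0, -1], [0.12, 0.041, 0, 0, 0, 0, -1], [0.137, 0.052, 0, 0, 0, 0, -1], [0.153, 0.065, 0, 0, 0, 0, -1], [0.168, 0.078, 0, 0, 0, 0, -1], [0.182, 0.093, 0, 0, 0, 0, -1], [0.195, 0.109, 0, 0, 0, 0, -1]]
cmd [510.2  16. ] phi -232.6 w -0.858 t 11.183
[[0.011, 0.016, 0, 0, 0, 0, -1], [0.021, 0.033, 0, 0, 0, 0, -1], [0.03, 0.05, 0, 0, 0, 0, -1], [0.038, 0.068, 0, 0, 0, 0, -1], [0.044, 0.087, 0, 0, 0, 0, -1], [0.05, 0.105, 0, 0, 0, 0, -1], [0.053, 0.124, 0, 0, 0, 0, -1], [0.056, 0.143, 0, 0, 0, 0, -1], [0.057, 0.162, 0, 0, 0, 0, -1], [0.057, 0.181, 0, 0, 0, 0, -1]]
cmd [555.5  30.3] phi -272.4 w -0.806 t 12.017
```

carry_out --motion '[[[0.043,0.008,0,0,0,0,-1],[0.063,0.014,0,0,0,0,-1],[0.083,0.021,0,0,0,0,-1],[0.102,0.03,0,0,0,0,-1],[0.12,0.041,0,0,0,0,-1],[0.137,0.052,0,0,0,0,-1],[0.153,0.065,0,0,0,0,-1],[0.168,0.078,0,0,0,0,-1],[0.182,0.093,0,0,0,0,-1],[0.195,0.109,0,0,0,0,-1]]]'

```text
time: 11.18
tool_pos: [511.2, 16.1, 190.8]
tcp_rot: [[-0.0, 1.0, -0.0], [1.0, 0.0, -0.0], [-0.0, -0.0, -1.0]]
ft_force: [-0.0, -0.2, -1.6]
finger_gap: 28.9
gripper_force: 49.7
```

```bash
python3 -c "
from h import *
look(('top','side'))
s=robot.read_state();print(s['time'],s['tool_pos'])
plan(-232.6,-.858,11.183,s['time'],(510.2,16))"
```

```text
top t 11.1833 tcp [511.2  16.1 190.8]
top red [354.4 207.3] 85 [ 626.4 -131.4] r 117.7 ang -51.2
side t 11.2333 tcp [512.   16.5 190.9]
side red [364.7 268.9] 189 [ 621.  -140.6] r 122.0 ang -55.9
side org [301.  226.8] 38 [510.5  17.7] r 71.2 ang 126.3
11.2833 [511.57855085  16.25810926 190.82677494]
[[0.023, 0.036, 0, 0, 0, 0, -1], [0.032, 0.054, 0, 0, 0, 0, -1], [0.04, 0.072, 0, 0, 0, 0, -1], [0.046, 0.09, 0, 0, 0, 0, -1], [0.051, 0.109, 0, 0, 0, 0, -1], [0.054, 0.128, 0, 0, 0, 0, -1], [0.056, 0.147, 0, 0, 0, 0, -1], [0.057, 0.166, 0, 0, 0, 0, -1], [0.057, 0.185, 0, 0, 0, 0, -1], [0.055, 0.203, 0, 0, 0, 0, -1]]
cmd [561.   29.8] phi -276.9 w -0.800 t 12.117
[[-0.003, 0.019, 0, 0, 0, 0, -1], [-0.007, 0.037, 0, 0, 0, 0, -1], [-0.012, 0.054, 0, 0, 0, 0, -1], [-0.018, 0.072, 0, 0, 0, 0, -1], [-0.026, 0.088, 0, 0, 0, 0, -1], [-0.034, 0.104, 0, 0, 0, 0, -1], [-0.043, 0.12, 0, 0, 0, 0, -1], [-0.053, 0.134, 0, 0, 0, 0, -1], [-0.064, 0.148, 0, 0, 0, 0, -1], [-0.076, 0.161, 0, 0, 0, 0, -1]]
cmd [601.2  10.8] phi -314.0 w -0.751 t 12.950
```

carry_out --motion '[[[0.023,0.035,0,0,0,0,-1],[0.032,0.053,0,0,0,0,-1],[0.04,0.07,0,0,0,0,-1],[0.046,0.088,0,0,0,0,-1],[0.051,0.106,0,0,0,0,-1],[0.054,0.124,0,0,0,0,-1],[0.056,0.142,0,0,0,0,-1],[0.057,0.16,0,0,0,0,-1],[0.057,0.178,0,0,0,0,-1],[0.055,0.196,0,0,0,0,-1]]]'

```text
time: 12.12
tool_pos: [560.2, 29.5, 190.8]
tcp_rot: [[-0.0, 1.0, -0.0], [1.0, 0.0, -0.0], [-0.0, -0.0, -1.0]]
ft_force: [-0.8, 0.2, -0.2]
finger_gap: 29.1
gripper_force: 49.7
```

```bash
python3 -c "
from h import *
look(('top','side'))
s=robot.read_state();print(s['time'],s['tool_pos'])
plan(-275.2,-.79,12.117,s['time'],(559.2,29.8))"
```

```text
top t 12.1167 tcp [560.2  29.5 190.8]
top red [364.4 240.4] 77 [ 544.8 -157.5] r 118.1 ang -93.8
side t 12.1667 tcp [561.1  29.4 190.9]
side red [323.3 281.9] 194 [ 539.2 -163.2] r 124.2 ang -96.2
side org [322.7 220.8] 40 [559.5  31.1] r 71.1 ang 84.4
12.2167 [560.56967558  29.43055012 190.81199194]
[[-0.006, 0.039, 0, 0, 0, 0, -1], [-0.01, 0.056, 0, 0, 0, 0, -1], [-0.016, 0.073, 0, 0, 0, 0, -1], [-0.023, 0.09, 0, 0, 0, 0, -1], [-0.031, 0.106, 0, 0, 0, 0, -1], [-0.04, 0.121, 0, 0, 0, 0, -1], [-0.05, 0.136, 0, 0, 0, 0, -1], [-0.06, 0.149, 0, 0, 0, 0, -1], [-0.071, 0.163, 0, 0, 0, 0, -1], [-0.083, 0.175, 0, 0, 0, 0, -1]]
cmd [603.   9.] phi -316.0 w -0.735 t 13.050
[[-0.013, 0.011, 0, 0, 0, 0, -1], [-0.026, 0.022, 0, 0, 0, 0, -1], [-0.04, 0.032, 0, 0, 0, 0, -1], [-0.054, 0.041, 0, 0, 0, 0, -1], [-0.069, 0.049, 0, 0, 0, 0, -1], [-0.084, 0.056, 0, 0, 0, 0, -1], [-0.099, 0.062, 0, 0, 0, 0, -1], [-0.115, 0.067, 0, 0, 0, 0, -1], [-0.13, 0.071, 0, 0, 0, 0, -1], [-0.146, 0.074, 0, 0, 0, 0, -1]]
cmd [621.4 -27.4] phi -350.0 w -0.689 t 13.883
```

carry_out --motion '[[[-0.005,0.036,0,0,0,0,-1],[-0.009,0.053,0,0,0,0,-1],[-0.015,0.069,0,0,0,0,-1],[-0.021,0.085,0,0,0,0,-1],[-0.029,0.101,0,0,0,0,-1],[-0.037,0.116,0,0,0,0,-1],[-0.046,0.13,0,0,0,0,-1],[-0.056,0.144,0,0,0,0,-1],[-0.067,0.157,0,0,0,0,-1],[-0.078,0.169,0,0,0,0,-1]]]'

```text
time: 13.05
tool_pos: [602.3, 9.7, 190.8]
tcp_rot: [[-0.0, 1.0, -0.0], [1.0, 0.0, -0.0], [-0.0, -0.0, -1.0]]
ft_force: [-0.1, 0.0, -0.9]
finger_gap: 29.0
gripper_force: 49.7
```

```bash
python3 -c "
from h import *
look(('top','side'))
s=robot.read_state();print(s['time'],s['tool_pos'])
plan(-313.5,-.715,13.05,s['time'],(601.4,10.3),n=30)"
```

```text
top t 13.05 tcp [602.3   9.7 190.8]
top red [351.  269.4] 69 [ 472.6 -126.1] r 117.7 ang -132.8
side t 13.1 tcp [602.9   9.3 190.8]
side red [284.3 271.3] 189 [ 468.5 -129.2] r 122.8 ang -133.2
side org [343.2 225.6] 46 [602.2  10.9] r 70.9 ang 45.6
13.15 [602.53358858   9.56989163 190.78325294]
[[-0.024, 0.022, 0, 0, 0, 0, -1], [-0.037, 0.032, 0, 0, 0, 0, -1], [-0.05, 0.041, 0, 0, 0, 0, -1], [-0.064, 0.05, 0, 0, 0, 0, -1], [-0.078, 0.057, 0, 0, 0, 0, -1], [-0.093, 0.064, 0, 0, 0, 0, -1], [-0.108, 0.069, 0, 0, 0, 0, -1], [-0.123, 0.074, 0, 0, 0, 0, -1], [-0.138, 0.078, 0, 0, 0, 0, -1], [-0.153, 0.081, 0, 0, 0, 0, -1]]
cmd [621.6 -28. ] phi -350.4 w -0.664 t 13.983
[[-0.015, 0.002, 0, 0, 0, 0, -1], [-0.031, 0.003, 0, 0, 0, 0, -1], [-0.046, 0.004, 0, 0, 0, 0, -1], [-0.061, 0.003, 0, 0, 0, 0, -1], [-0.076, 0.002, 0, 0, 0, 0, -1], [-0.091, 0.0, 0, 0, 0, 0, -1], [-0.105, -0.002, 0, 0, 0, 0, -1], [-0.12, -0.006, 0, 0, 0, 0, -1], [-0.134, -0.01, 0, 0, 0, 0, -1], [-0.147, -0.015, 0, 0, 0, 0, -1]]
cmd [617.9 -64.7] phi -381.0 w -0.621 t 14.817
[[-0.014, -0.005, 0, 0, 0, 0, -1], [-0.027, -0.012, 0, 0, 0, 0, -1], [-0.039, -0.018, 0, 0, 0, 0, -1], [-0.051, -0.026, 0, 0, 0, 0, -1], [-0.063, -0.034, 0, 0, 0, 0, -1], [-0.074, -0.042, 0, 0, 0, 0, -1], [-0.085, -0.051, 0, 0, 0, 0, -1], [-0.095, -0.06, 0, 0, 0, 0, -1], [-0.104, -0.07, 0, 0, 0, 0, -1], [-0.113, -0.08, 0, 0, 0, 0, -1]]
cmd [597.9 -93. ] phi -409.7 w -0.579 t 15.650
```

carry_out --motion '[[[-0.024,0.022,0,0,0,0,-1],[-0.037,0.032,0,0,0,0,-1],[-0.05,0.041,0,0,0,0,-1],[-0.064,0.05,0,0,0,0,-1],[-0.078,0.057,0,0,0,0,-1],[-0.092,0.064,0,0,0,0,-1],[-0.106,0.069,0,0,0,0,-1],[-0.12,0.074,0,0,0,0,-1],[-0.135,0.078,0,0,0,0,-1],[-0.15,0.081,0,0,0,0,-1]]]'

```text
time: 13.98
tool_pos: [622.4, -27.8, 190.8]
tcp_rot: [[-0.0, 1.0, -0.0], [1.0, 0.0, -0.0], [-0.0, -0.0, -1.0]]
ft_force: [0.6, 0.7, -1.3]
finger_gap: 28.7
gripper_force: 49.7
```

carry_out --motion '[[[-0.015,0.002,0,0,0,0,-1],[-0.03,0.003,0,0,0,0,-1],[-0.045,0.004,0,0,0,0,-1],[-0.06,0.003,0,0,0,0,-1],[-0.075,0.002,0,0,0,0,-1],[-0.089,0,0,0,0,0,-1],[-0.103,-0.002,0,0,0,0,-1],[-0.117,-0.006,0,0,0,0,-1],[-0.131,-0.01,0,0,0,0,-1],[-0.144,-0.015,0,0,0,0,-1]]]'

```text
time: 14.82
tool_pos: [618.4, -63.8, 190.8]
tcp_rot: [[0.0, 1.0, -0.0], [1.0, -0.0, -0.0], [-0.0, -0.0, -1.0]]
ft_force: [0.1, 0.0, -0.7]
finger_gap: 28.8
gripper_force: 49.7
```

```bash
python3 -c "
from h import *
look(('top','side'))
s=robot.read_state();print(s['time'],s['tool_pos'])
plan(-379.5,-.6,14.817,s['time'],(617.9,-63.2),n=20)"
```

```text
top t 14.8167 tcp [618.4 -63.8 190.8]
side t 14.8667 tcp [618.2 -64.3 190.8]
side red [268.3 226.4] 179 [441.5  -3.3] r 116.9 ang 161.9
side org [355.7 250. ] 61 [617.8 -63.8] r 69.5 ang -20.3
14.9167 [618.28688462 -63.96064958 190.7751511 ]
[[-0.028, -0.009, 0, 0, 0, 0, -1], [-0.04, -0.015, 0, 0, 0, 0, -1], [-0.052, -0.022, 0, 0, 0, 0, -1], [-0.063, -0.029, 0, 0, 0, 0, -1], [-0.074, -0.037, 0, 0, 0, 0, -1], [-0.085, -0.045, 0, 0, 0, 0, -1], [-0.095, -0.054, 0, 0, 0, 0, -1], [-0.104, -0.063, 0, 0, 0, 0, -1], [-0.113, -0.073, 0, 0, 0, 0, -1], [-0.122, -0.083, 0, 0, 0, 0, -1]]
cmd [597.2 -93.7] phi -410.4 w -0.555 t 15.750
[[-0.008, -0.01, 0, 0, 0, 0, -1], [-0.015, -0.02, 0, 0, 0, 0, -1], [-0.022, -0.031, 0, 0, 0, 0, -1], [-0.028, -0.042, 0, 0, 0, 0, -1], [-0.034, -0.053, 0, 0, 0, 0, -1], [-0.04, -0.064, 0, 0, 0, 0, -1], [-0.044, -0.075, 0, 0, 0, 0, -1], [-0.049, -0.087, 0, 0, 0, 0, -1], [-0.052, -0.098, 0, 0, 0, 0, -1], [-0.056, -0.11, 0, 0, 0, 0, -1]]
cmd [ 569.6 -107.7] phi -435.9 w -0.516 t 16.583
```

carry_out --motion '[[[-0.028,-0.009,0,0,0,0,-1],[-0.04,-0.015,0,0,0,0,-1],[-0.052,-0.022,0,0,0,0,-1],[-0.063,-0.029,0,0,0,0,-1],[-0.074,-0.037,0,0,0,0,-1],[-0.085,-0.045,0,0,0,0,-1],[-0.095,-0.054,0,0,0,0,-1],[-0.104,-0.063,0,0,0,0,-1],[-0.113,-0.073,0,0,0,0,-1],[-0.122,-0.083,0,0,0,0,-1]]]'

```text
time: 15.75
tool_pos: [597.5, -94.1, 190.8]
tcp_rot: [[-0.0, 1.0, -0.0], [1.0, 0.0, -0.0], [-0.0, -0.0, -1.0]]
ft_force: [0.6, -0.4, -1.1]
finger_gap: 28.7
gripper_force: 49.7
```

carry_out --motion '[[[-0.008,-0.01,0,0,0,0,-1],[-0.015,-0.02,0,0,0,0,-1],[-0.022,-0.031,0,0,0,0,-1],[-0.028,-0.042,0,0,0,0,-1],[-0.034,-0.053,0,0,0,0,-1],[-0.04,-0.064,0,0,0,0,-1],[-0.044,-0.075,0,0,0,0,-1],[-0.049,-0.087,0,0,0,0,-1],[-0.052,-0.098,0,0,0,0,-1],[-0.056,-0.11,0,0,0,0,-1]]]'

```text
time: 16.58
tool_pos: [570.0, -108.0, 190.8]
tcp_rot: [[-0.0, 1.0, 0.0], [1.0, 0.0, 0.0], [0.0, 0.0, -1.0]]
ft_force: [0.2, 0.1, -1.8]
finger_gap: 28.7
gripper_force: 49.7
```

```bash
python3 -c "
from h import *
look(('side',))
s=robot.read_state();print(s['time'],s['tool_pos'])
plan(-435.9,-.5,16.583,s['time'],(569.6,-107.7),n=10)"
```

```text
side t 16.5833 tcp [ 570.  -108.   190.8]
side red [302.4 204.8] 98 [517.6  56.3] r 102.1 ang 110.0
side red [336.7 207.2] 63 [591.3  40.1] r 88.7 ang 64.1
side org [336.3 267.6] 64 [ 571.5 -106.8] r 69.7 ang -74.2
16.6333 [ 569.42177975 -108.12477769  190.72174407]
[[-0.003, -0.018, 0, 0, 0, 0, -1], [-0.005, -0.029, 0, 0, 0, 0, -1], [-0.007, -0.041, 0, 0, 0, 0, -1], [-0.008, -0.052, 0, 0, 0, 0, -1], [-0.008, -0.063, 0, 0, 0, 0, -1], [-0.008, -0.074, 0, 0, 0, 0, -1], [-0.007, -0.085, 0, 0, 0, 0, -1], [-0.007, -0.096, 0, 0, 0, 0, -1], [-0.005, -0.107, 0, 0, 0, 0, -1], [-0.004, -0.118, 0, 0, 0, 0, -1]]
cmd [ 540.1 -108.7] phi -460.2 w -0.462 t 17.467
```

The torch has been over the spot for about 7.8 s. Now I lift and return to above the stand.

carry_out --motion '[[[-0.02,-0.02,-0.04,0,0,0,-1],[-0.09,-0.06,-0.09,0,0,0,-1],[-0.2,-0.13,-0.12,0,0,0,-1],[-0.33,-0.22,-0.136,0,0,0,-1],[-0.46,-0.305,-0.136,0,0,0,-1],[-0.59,-0.39,-0.136,0,0,0,-1],[-0.71,-0.47,-0.136,0,0,0,-1],[-0.81,-0.535,-0.136,0,0,0,-1],[-0.865,-0.57,-0.136,0,0,0,-1],[-0.878,-0.579,-0.136,0,0,0,-1]]]'

```text
time: 17.47
tool_pos: [423.9, -330.0, 225.7]
tcp_rot: [[0.003, 1.0, 0.0], [1.0, -0.003, -0.001], [-0.001, 0.0, -1.0]]
ft_force: [0.0, 0.6, -1.7]
finger_gap: 28.8
gripper_force: 49.7
```

carry_out --motion '[[[0,0,0,0,0,0,-1],[0,0,0,0,0,0,-1],[0,0,0,0,0,0,-1]]]'

```text
time: 17.72
tool_pos: [426.1, -326.7, 225.0]
tcp_rot: [[-0.001, 1.0, 0.0], [1.0, 0.001, 0.0], [0.0, 0.0, -1.0]]
ft_force: [0.6, -0.1, -0.8]
finger_gap: 28.9
gripper_force: 49.7
```

carry_out --motion '[[[-0.002,-0.003,0.02,0,0,0,-1],[-0.002,-0.003,0.06,0,0,0,-1],[-0.002,-0.003,0.1,0,0,0,-1],[-0.002,-0.003,0.14,0,0,0,-1],[-0.002,-0.003,0.18,0,0,0,-1],[-0.002,-0.003,0.22,0,0,0,-1],[-0.002,-0.003,0.26,0,0,0,-1],[-0.002,-0.003,0.3,0,0,0,-1],[-0.002,-0.003,0.33,0,0,0,-1],[-0.002,-0.003,0.36,0,0,0,-1]]]'

```text
time: 18.55
tool_pos: [424.7, -327.9, 133.8]
tcp_rot: [[0.0, 1.0, -0.0], [1.0, -0.0, 0.0], [0.0, -0.0, -1.0]]
ft_force: [-0.9, 0.6, -1.1]
finger_gap: 28.9
gripper_force: 49.7
```

carry_out --motion '[[[0,0,0.02,0,0,0,-1],[0,0,0.04,0,0,0,-1],[0,0,0.055,0,0,0,-1],[0,0,0.064,0,0,0,-1],[0,0,0.066,0,0,0,-1],[0,0,0.066,0,0,0,-1],[0,0,0.066,0,0,0,-1]]]'

```text
time: 19.13
tool_pos: [425.0, -328.1, 118.6]
tcp_rot: [[-0.0, 1.0, 0.0], [1.0, 0.0, -0.0], [-0.0, 0.0, -1.0]]
ft_force: [-0.2, -0.3, -0.7]
finger_gap: 28.8
gripper_force: 49.7
```

carry_out --motion '[[[0,0,0.002,0,0,0,-1],[0,0,0.003,0,0,0,-1],[0,0,0.003,0,0,0,-0.3],[0,0,0.003,0,0,0,0],[0,0,0.003,0,0,0,0.5],[0,0,0.003,0,0,0,1],[0,0,0.003,0,0,0,1],[0,0,0.003,0,0,0,1],[0,0,0.003,0,0,0,1],[0,0,0.003,0,0,0,1]]]'

```text
time: 19.97
tool_pos: [424.8, -327.9, 117.5]
tcp_rot: [[-0.0, 1.0, -0.0], [1.0, 0.0, 0.0], [0.0, -0.0, -1.0]]
ft_force: [0.0, -0.1, -0.3]
finger_gap: 85.7
gripper_force: 0.0
```

carry_out --motion '[[[0,0,-0.03,0,0,0,1],[0,0,-0.09,0,0,0,1],[0,0,-0.17,0,0,0,1],[0,0,-0.26,0,0,0,1],[0,0,-0.35,0,0,0,1],[0,0,-0.43,0,0,0,1],[0,0,-0.48,0,0,0,1],[0,0,-0.5,0,0,0,1],[0,0,-0.5,0,0,0,1]]]'

```text
time: 20.72
tool_pos: [425.3, -328.4, 244.1]
tcp_rot: [[-0.0, 1.0, 0.002], [1.0, 0.0, -0.002], [-0.002, 0.002, -1.0]]
ft_force: [0.2, -0.2, -0.3]
finger_gap: 85.5
gripper_force: 0.0
```

```bash
python3 - <<'E'
from h import *
s=robot.read_state(); c=optics.read_camera("side"); w=optics.read_camera("wrist")
cv2.imwrite("pics/end.png",np.hstack([cv2.resize(c["img"],(400,300)),cv2.resize(w["img"],(400,300))])[:,:,::-1])
print(s["time"],s["finger_gap"],s["tool_pos"],s["ft_force"])
print("cap expected px",proj(c,[424,-326,163]))
E
```

```text
20.7167 85.54383808877598 [ 425.3486108  -328.36891192  244.11449038] [ 0.23971683 -0.15349913 -0.27546331]
cap expected px [258.49405856 349.41106645]
```

View pics/end.png

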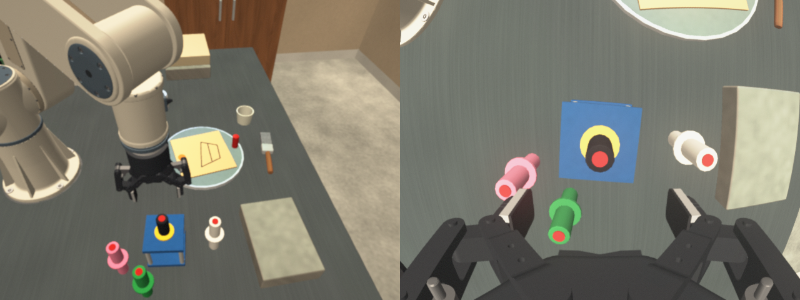

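The torch hangs upright in the stand, with its cap at (162,218) in the half-size side view, which matches the start. The gripper is open and clear, and the other things are where they were.

```bash
python3 -c "
from plant import job
print(job.hand_in())"
```

```text
the job is handed in; nothing more can be done
None
```

I handed the job in at about 21 s: by camera and arm readings, the torch stayed within a few mm of the coasting spot for about 7.5 s, roughly 2 cm above the plate at about 1.05 to 0.5 rad/s, and it now hangs back in its stand, released; no verdict came back.

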